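Turn the blotted 96-well plate wells-up over the rim of the drip tray

TASK

The 96-well plate has been blotted and left lying wells-down on the blotting sheet in front of the steel drip tray. Without gripping or lifting it, push it against the tray's low near rim until it tips up on its long edge and flips over the rim, then push it on if need be so that it ends wells-up and lying flat on the tray's floor. Leave the other things where they are.

Things in the scene. Friction and masses are not known exactly. Their poses are not given: they have to be found in the camera images.
- plate: the loose white 96-well plate, 85.5 (its x) x 127.8 (its y) x 14.4 mm (its z), about 70 g; origin at its middle in all directions; +z points out of the wells: down at the start, up at the end. A 6 mm high foot flange on the side opposite the wells has the full size, the rest is 1.4 mm smaller all round. Starts with its long side along the rim within 0.2 rad, 15 to 50 mm from it
- tray: the fixed shallow steel drip tray on the bench, 138 (x) x 400 (y) mm outside, rim 9 mm high above the bench and 4 mm thick all round, floor 2 mm above the bench; origin at the centre of its underside; its -x side is the near rim (towards the robot), its y axis runs along that rim
- near_rim (a point): the middle of the near rim's length, on its top outer edge: 69 mm from the tray's centre along its -x, 9 mm above the bench. A buff blotting sheet lies flat on the bench before it, of no thickness. The plate slides on bench, sheet and steel with friction of about 0.5 to 0.7; fingertips grip its plastic edge better than that
- reservoir: bystander, in one end of the tray: open white trough 103 x 63 x 30 mm, origin under its centre
- tube_rack: bystander, in the other end of the tray: dark low rack with small capped tubes, 95 x 58 x 37 mm, origin under its centre (these two may be swapped)
- pen: bystander: black marker pen 140 mm long, 12 mm thick, lying on the bench beside the blotting sheet, origin under its centre
- timer: bystander: white bench timer 66 x 70 x 18 mm beside the blotting sheet, on the other side from the pen (may be swapped), origin under its centre
- tip_box: bystander: pipette tip box 122 x 84 x 68 mm, to the right of the tray, origin under its centre
- lidded_plates: bystander: stack of two lidded well plates 86 x 128 x 34 mm, to the left of the tray, origin under its centre
- pipette: bystander: pipette 260 mm long, 32 mm thick, lying on the bench at the right, origin under its middle
There are look-alikes about, which are no part of the job. Of the things like the plate, leave any that is green or turquoise; of the rest the larger one is meant.

How it is judged:
By the outcome, as a careful person would: the job done as asked, in the order asked, and still so for the second after the job is handed in, with the robot touching nothing.
It also fails if it takes over 54 s, if anything falls off the work surface, if the arm or the gripper's body presses on something with over 40 N, if the wrist force passes 120 N, or if a joint passes its speed limit or range.

ROBOT

A 7-joint arm with a two-finger parallel gripper is mounted at the origin on the work surface. World frame = base frame: x ahead of the robot, y to its left, z up, the work surface at z = 0. Lengths are in mm, angles in rad, forces in N, time in s.
With the tool pointing down it reaches from about 425 to 875 mm from the base axis. Payload 8.4 kg.
Tool frame: the origin (TCP) lies on the centre line of the jaws, within the pads' length; the fingertips stand ctrl.tip_extent ahead of it and the grasp point (between the pads) lies 5 mm behind it (ctrl.tip_extent is the distance from the TCP to the fingertips, in mm); y points along the fingers, x is the direction in which the jaws open and shut, and the axes are right-handed (so a half turn about y gives the same grasp; the last joint's range is limited). The gripper opens to 87 mm and grips with 3 to 60 N. Pads are 19 mm wide; open, the fingers measure 117 mm over their backs; the gripper's body (75 mm by 190 mm) begins 51 mm behind the grasp point.
Start: joints at [-1.339, 0.333, 0.04, 1.465, -0.013, 1.343, -0.059], TCP at [211.12, 614.73, 236.546] pointing down, gripper open.
Joint ranges: [-2.58, 2.58], [-0.38, 2.09], [-1.3, 1.39], [0.25, 2.4], [-1.5, 4.64], [0.08, 2.09], [-2.65, 2.65]. Speed limits (rad/s): [2.22, 2.22, 2.79, 2.79, 3.14, 3.14, 3.14].

INTERFACE

Orientations are given as a unit quaternion [w, x, y, z].
In Python, from bench import ctrl gives the robot as it stands.
- The arm moves only by the tool carry_out, never from a script. Its argument "series" is a list of rows, each an object of numbers: "wx", "wy", "wz": the turn, a rotation vector about the tool's x, y, z in degrees; "dx", "dy", "dz": the shift along the tool's x, y, z in m; "gripper": the opening in per cent of the stroke, from 0 (shut) to 100 (fully open). A call has exactly 8 rows; each row shifts and turns the pose as measured when the row begins, along the tool's axes as they then stand; what a row does not reach is not made up. A row lasts 1/8 s, in which the tool goes at most 62.5 mm and 10.7 degrees, less where a joint would pass 70% of its speed; a pose out of reach is approached as far as the arm can. A call is refused whole if a number of a shift passes 0.0625 or a number of a turn 10.7, either way. A call with a gripper value outside its range is refused whole. The fingers move at their own pace and stop on an object; the grip force is fixed at half the most. Time passes only in rows, so rows that do not move let the fingers close, or fill a call up. It gives the time, the measured TCP pose, the force and the opening at its end, in the units of the state.
- ctrl.observe(): the state, without advancing time (a new reading comes with each control period).
- ctrl.read_camera(name): name is "scene" or "top" or "wrist"; returns the picture (480x640x3 uint8, red, green, blue); there is no depth.
- ctrl.get_calibration(name): a dict with "fx", "fy", "cx", "cy" (pixels), "camera_from_world" (4x4, takes a point from world to camera coordinates). Camera axes: x right, y up, looking along -z (the intrinsics and any distortion apply to the point x, -y, -z); pixel columns grow to the right and rows downward; lengths in mm; the calibration is good to about 2 mm. A picture is of the moment at which its call begins: read the wrist's pose just before it. get_calibration takes no time and is no camera call; for the wrist camera it gives the pose at the moment of the call.
- ctrl.finish_job(): hands the job in, once; it reports no verdict.
Trained networks look in the newest picture that a camera, given by its name, has taken for a name from the list of things; names that differ only in an ending like _2 or _b are one class to them, and where a whole thing is asked for, a point or a joint stands for the part that bears it (a point fixed in the world has none). Each returns a list of dicts, best first, with "conf" (0 to 1); they miss things now and then, are a little off and sometimes report something else, mostly with a low value. They report only what shows in the picture. A call takes as long as a camera call. They do not tell look-alikes from the thing itself.
- ctrl.recognise(camera, query): "point" ([x, y, z] in mm, in world coordinates, good to about 4 mm: the middle of the surface that is visible of it).
The state is a dict: "t": time; "q": joint angles; "dq": joint speeds; "tau": joint torques, N m; "position": TCP position; "eef_rot": TCP orientation; "ft_force": force on the tool from outside, world axes, zero at the start; "torque": the same for the moment, N m; "finger_gap": opening from 0.0 (shut) to 1.0 (fully open).
Only numpy, scipy, OpenCV 4.12 (cv2) and the standard library are available. Lean on these libraries where they do the work, as an engineer would, in place of code of your own. Each camera call takes 0.05 s, during which the arm holds its last target.

## Working session

There is one attempt and no reset: what is moved stays moved. The work goes in short steps, Python scripts to look and compute and a tool call to move; the robot and the scene stay as the last step left them, time stands still between calls to the robot, and variables do not carry over. Pictures are saved under pics/ and viewed, and the job is handed in when it is done.

Besides the shell and the picture viewer there is one more tool, called after "Request:" by a JSON object that holds its "op" and its "data", one argument or row to a line. carry_out: Moves the arm, as the interface text tells. Its arguments: {"type":"object","properties":{"series":{"type":"array","items":{"type":"object","properties":{"wx":{"type":"number"},"wy":{"type":"number"},"wz":{"type":"number"},"dx":{"type":"number"},"dy":{"type":"number"},"dz":{"type":"number"},"gripper":{"type":"number"}}}}},"required":["series"]}

```bash
ls; mkdir -p pics
python3 - <<'E'
from bench import ctrl
import cv2
s=ctrl.observe()
for k in s: print(k,s[k])
print(ctrl.tip_extent)
for n in ("scene","top"):
    im=ctrl.read_camera(n); cv2.imwrite(f"pics/{n}0.png",im[:,:,::-1])
    for q in ("plate","tray"):
        print(n,q,ctrl.recognise(n,q))
E
```

```text
pics
t 0.0
q [-1.33921204  0.33392428  0.03987241  1.46629693 -0.01340681  1.34332041
 -0.05850131]
dq [-0.00029018 -0.00040994  0.00022403  0.0011585   0.00119982 -0.002292
 -0.00212074]
tau [ 6.45206219e-04 -6.56367731e+01  1.33544516e+00 -4.03797340e+01
 -5.97744458e-02  4.48241900e-02  1.30787034e-04]
position [210.98316323 614.311254   235.63805424]
eef_rot [-0.57512433  0.57587611  0.41039048 -0.41131297]
ft_force [-0.31349902  0.13167513 -0.59171935]
torque [-0.04679351  0.02078991  0.04759185]
finger_gap 1.0026161010745356
14.0
scene plate [{'point': [381.7, -153.2, 8.3], 'conf': 0.83}, {'point': [369.2, 72.9, 14.6], 'conf': 0.66}, {'point': [629.4, 256.2, 7.0], 'conf': 0.65}, {'point': [590.6, -32.5, 14.9], 'conf': 0.63}]
scene tray [{'point': [693.6, -18.2, 4.2], 'conf': 0.89}, {'point': [729.6, 130.7, 26.5], 'conf': 0.25}]
top plate [{'point': [584.3, -38.1, 11.5], 'conf': 0.87}, {'point': [627.0, 250.5, 8.6], 'conf': 0.76}, {'point': [381.5, -156.8, 6.9], 'conf': 0.73}]
top tray [{'point': [677.3, -44.4, -2.1], 'conf': 0.59}]
```

View pics/scene0.png

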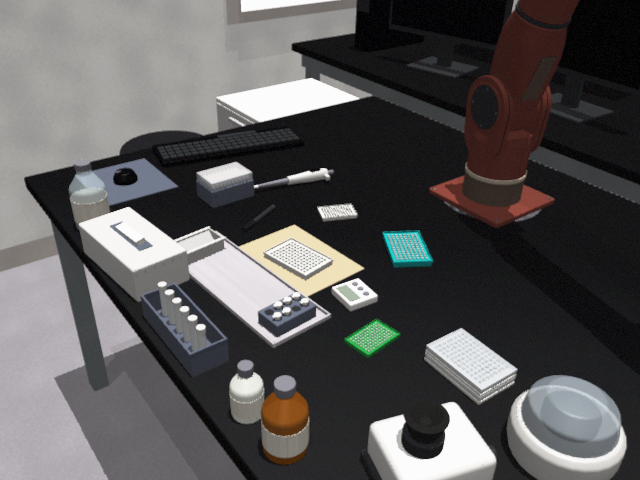

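View pics/top0.png

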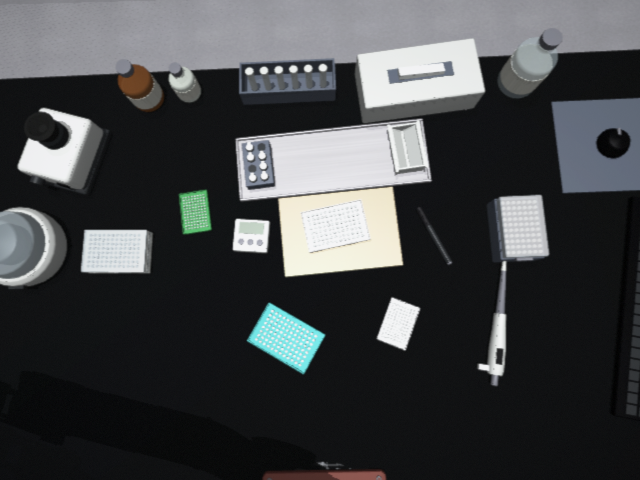

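The white plate on the buff sheet (top image around (336,226)) is the target. The turquoise, green and smaller white plates are look-alikes. Next I measure the tray and plate corners.

```bash
cat > h.py <<'E'
from bench import ctrl
import numpy as np, cv2
from scipy.spatial.transform import Rotation as R
def pix2w(name,px,z,cal=None):
    c=cal or ctrl.get_calibration(name); T=np.array(c["camera_from_world"]); Ti=np.linalg.inv(T)
    out=[]
    for u,v in px:
        d=np.array([(u-c["cx"])/c["fx"],-(v-c["cy"])/c["fy"],-1.0]); d=Ti[:3,:3]@d; o=Ti[:3,3]
        out.append(o+d*(z-o[2])/d[2])
    return np.array(out)
def rot(s=None):
    s=s or ctrl.observe(); q=s["eef_rot"]; return R.from_quat([q[1],q[2],q[3],q[0]])
E
python3 - <<'E'
from h import *
print({k:v for k,v in ctrl.get_calibration("top").items()})
print(rot().as_matrix().round(3))
im=cv2.imread("pics/top0.png")
c=im[105:285,225:445]; cv2.imwrite("pics/top0c.png",cv2.resize(c,None,fx=3.6,fy=3.3,interpolation=cv2.INTER_CUBIC))
E
```

```text
{'fx': 444.85462032022775, 'fy': 444.85462032022775, 'cx': 309.96664634577047, 'cy': 239.54884745646035, 'camera_from_world': array([[-2.89831234e-02, -9.98922055e-01, -3.62588863e-02,
         3.02189533e+01],
       [ 9.86060826e-01, -3.45180209e-02,  1.62765333e-01,
        -5.51491443e+02],
       [-1.63841466e-01, -3.10360197e-02,  9.85998347e-01,
        -8.27678993e+02],
       [ 0.00000000e+00,  0.00000000e+00,  0.00000000e+00,
         1.00000000e+00]])}
[[ 0.325 -0.    -0.946]
 [ 0.946 -0.     0.325]
 [-0.    -1.    -0.   ]]
```

View pics/top0c.png

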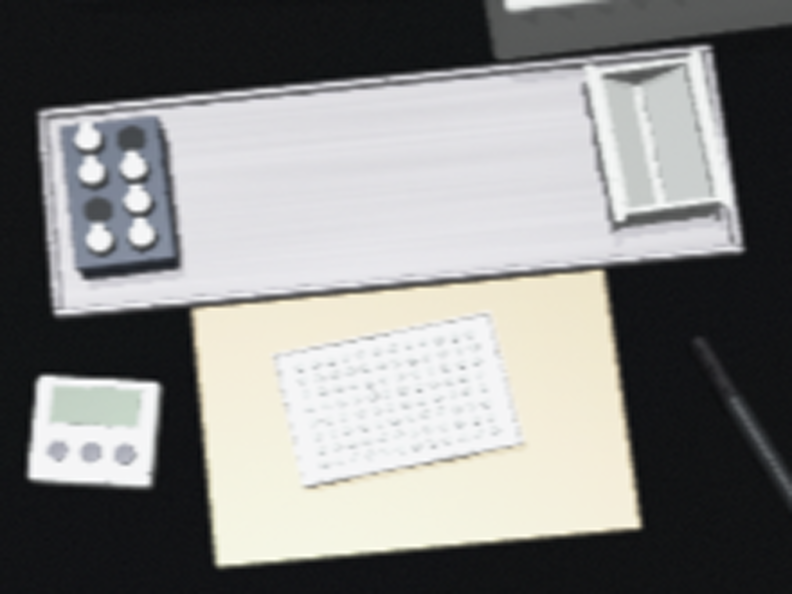

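Run:
```python
from h import *
f=lambda L:[(225+(x+.5)/3.6-.5,105+(y+.5)/3.3-.5) for x,y in L]
T=pix2w("top",f([(53,314),(743,250),(710,46),(38,110)]),9)
P=pix2w("top",f([(275,354),(490,314),(524,443),(306,488)]),14.4)
print(T.round(1),P.round(1))
for Q in (T,P):
    print([np.linalg.norm(Q[i]-Q[(i+1)%4]).round(1) for i in range(4)],Q.mean(0).round(1))
e=T[0]-T[1];e/=np.linalg.norm(e); n=np.array([e[1],-e[0],0])
print("rim yaw of y axis",np.degrees(np.arctan2(-e[0],e[1])),"n",n, "mid",((T[0]+T[1])/2))
for p in P: print("along",(p-(T[0]+T[1])/2)@e,"normal",(p-(T[0]+T[1])/2)@n)
d=P[0]-P[1]; print("plate yaw",np.degrees(np.arctan2(-d[0],d[1])))
# obstacles
O=pix2w("top",f([(180,265),(172,125)]),20);print((O-(T[0]+T[1])/2)@e)
O=pix2w("top",f([(585,68),(618,220)]),30);print((O-(T[0]+T[1])/2)@e)
O=pix2w("top",f([(160,380),(695,340)]),10);print((O-(T[0]+T[1])/2)@e)
```

```text
[[ 647.6  158.9    9. ]
 [ 673.6 -240.7    9. ]
 [ 810.1 -231.4    9. ]
 [ 784.2  167.4    9. ]] [[ 615.6   30.3   14.4]
 [ 636.5  -93.3   14.4]
 [ 554.5 -108.5   14.4]
 [ 530.8   15.    14.4]]
[np.float64(400.4), np.float64(136.8), np.float64(399.7), np.float64(136.9)] [728.9 -36.4   9. ]
[np.float64(125.3), np.float64(83.5), np.float64(125.7), np.float64(86.2)] [584.3 -39.1  14.4]
rim yaw of y axis 3.7263491354132006 n [0.99788584 0.06499122 0.        ] mid [660.62774145 -40.92278094   9.        ]
along 73.9766730025052 normal -40.2939091768484
along -50.69348616034618 normal -27.439930063571058
along -60.50286126192837 normal -110.33458762930724
along 64.23718538711917 normal -125.94517349076266
plate yaw 9.612966965867228
[123.01777221 120.20553708]
[-121.17432668 -127.52547545]
[ 141.42202666 -165.03817115]
```

Geometry matches the given sizes: tray 400x137, plate 126x85, rim gap 27–40 mm, plate turned 5.9° to the rim. I'll turn the tool to the rim and move in behind the plate.

Request:
{"op": "carry_out", "data": {
  "series": [
    {"wy": -7.6,"gripper": 70},
    {"wy": -7.6,"gripper": 70},
    {"wy": -7.5,"gripper": 70},
    {"dz": -0.05,"gripper": 70},
    {"dz": -0.05,"dx": -0.03,"gripper": 70},
    {"dz": -0.05,"dx": -0.04,"gripper": 70},
    {"dz": -0.04,"dx": -0.05,"gripper": 70},
    {"dz": -0.03,"dx": -0.055,"gripper": 70}
  ]
}}

```text
invalid input at $.series[0]: expected keys wx, wy, wz, dx, dy, dz, gripper
```

Request:
{"op": "carry_out", "data": {
  "series": [
    {"wx": 0,"wy": -7.6,"wz": 0,"dx": 0,"dy": 0,"dz": 0,"gripper": 70},
    {"wx": 0,"wy": -7.6,"wz": 0,"dx": 0,"dy": 0,"dz": 0,"gripper": 70},
    {"wx": 0,"wy": -7.5,"wz": 0,"dx": 0,"dy": 0,"dz": 0,"gripper": 70},
    {"wx": 0,"wy": 0,"wz": 0,"dx": 0,"dy": 0,"dz": -0.05,"gripper": 70},
    {"wx": 0,"wy": 0,"wz": 0,"dx": -0.03,"dy": 0,"dz": -0.05,"gripper": 70},
    {"wx": 0,"wy": 0,"wz": 0,"dx": -0.04,"dy": 0,"dz": -0.05,"gripper": 70},
    {"wx": 0,"wy": 0,"wz": 0,"dx": -0.05,"dy": 0,"dz": -0.04,"gripper": 70},
    {"wx": 0,"wy": 0,"wz": 0,"dx": -0.055,"dy": 0,"dz": -0.03,"gripper": 70}
  ]
}}

```text
t: 1.3
position: [442.2, 462.6, 233.9]
eef_rot: [0.478, -0.476, -0.521, 0.523]
ft_force: [0.1, 1.0, -0.6]
finger_gap: 0.7
```

```bash
cat >> h.py <<'E'
MID=np.array([660.6,-40.9,0]); N=np.array([.99788,.06499,0]); E_=np.array([-.06499,.99788,0])
def st():
    s=ctrl.observe(); p=np.array(s["position"]); M=rot(s).as_matrix(); d=p-MID
    print("t %.2f n %.1f e %.1f z %.1f (tip %.1f face %.1f)"%(s["t"],d@N,d@E_,p[2],p[2]-14,d@N+9.5),
     "yawerr %.2f tilt n %.2f e %.2f deg"%(np.degrees(np.arctan2(M[:,0]@N,M[:,0]@E_)),np.degrees(M[:,1]@N),np.degrees(M[:,1]@E_)),
     "F n %.1f e %.1f z %.1f"%(np.dot(s["ft_force"],N),np.dot(s["ft_force"],E_),s["ft_force"][2]),"gap %.2f"%s["finger_gap"])
E
python3 -c "
from h import *
st()"
```

```text
t 1.30 n -185.2 e 516.7 z 233.9 (tip 219.9 face -175.7) yawerr -1.48 tilt n -0.19 e 0.00 deg F n 0.2 e 1.0 z -0.6 gap 0.70
```

Request:
{"op": "carry_out", "data": {
  "series": [
    {"wx": 0,"wy": 1.2,"wz": 0,"dx": -0.06,"dy": 0,"dz": -0.02,"gripper": 70},
    {"wx": 0,"wy": 0,"wz": 0,"dx": -0.06,"dy": 0,"dz": 0,"gripper": 70},
    {"wx": 0,"wy": 0,"wz": 0,"dx": -0.06,"dy": 0,"dz": 0,"gripper": 70},
    {"wx": 0,"wy": 0,"wz": 0,"dx": -0.06,"dy": 0.02,"dz": 0,"gripper": 70},
    {"wx": 0,"wy": 0,"wz": 0,"dx": -0.06,"dy": 0.03,"dz": 0,"gripper": 70},
    {"wx": 0,"wy": 0,"wz": 0,"dx": -0.06,"dy": 0.03,"dz": 0,"gripper": 70},
    {"wx": 0,"wy": 0,"wz": 0,"dx": -0.06,"dy": 0.03,"dz": 0,"gripper": 70},
    {"wx": 0,"wy": 0,"wz": 0,"dx": -0.05,"dy": 0.03,"dz": 0,"gripper": 70}
  ]
}}

```text
t: 2.3
position: [497.1, 1.9, 102.1]
eef_rot: [-0.483, 0.484, 0.518, -0.513]
ft_force: [0.3, 0.3, 0.4]
finger_gap: 0.701
```

```bash
python3 -c "
from h import *
st()"
```

```text
t 2.30 n -160.4 e 53.3 z 102.1 (tip 88.1 face -150.9) yawerr 0.03 tilt n 0.38 e 0.19 deg F n 0.3 e 0.3 z 0.4 gap 0.70
```

Request:
{"op": "carry_out", "data": {
  "series": [
    {"wx": 0,"wy": 0,"wz": 0,"dx": -0.025,"dy": 0.02,"dz": 0,"gripper": 70},
    {"wx": 0,"wy": 0,"wz": 0,"dx": -0.022,"dy": 0.02,"dz": 0,"gripper": 70},
    {"wx": 0,"wy": 0,"wz": 0,"dx": 0,"dy": 0.02,"dz": 0,"gripper": 70},
    {"wx": 0,"wy": 0,"wz": 0,"dx": 0,"dy": 0.01,"dz": 0,"gripper": 70},
    {"wx": 0,"wy": 0,"wz": 0,"dx": 0,"dy": 0.006,"dz": 0,"gripper": 70},
    {"wx": 0,"wy": 0,"wz": 0,"dx": 0,"dy": 0.002,"dz": 0,"gripper": 70},
    {"wx": 0,"wy": 0,"wz": 0,"dx": 0,"dy": 0,"dz": 0,"gripper": 70},
    {"wx": 0,"wy": 0,"wz": 0,"dx": 0,"dy": 0,"dz": 0,"gripper": 70}
  ]
}}

```text
t: 3.3
position: [500.2, -50.5, 21.7]
eef_rot: [-0.484, 0.486, 0.517, -0.512]
ft_force: [-0.8, -0.2, 0.3]
finger_gap: 0.702
```

```bash
python3 -c "
from h import *
st()
for n in ('top','wrist'): cv2.imwrite('pics/%s1.png'%n,ctrl.read_camera(n)[:,:,::-1])"
```

```text
t 3.30 n -160.7 e 0.8 z 21.7 (tip 7.7 face -151.2) yawerr 0.38 tilt n 0.41 e 0.13 deg F n -0.8 e -0.1 z 0.3 gap 0.70
```

View pics/top1.png

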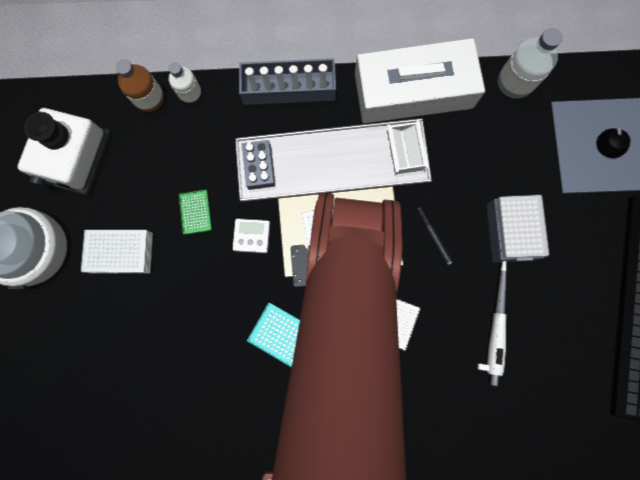

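View pics/wrist1.png

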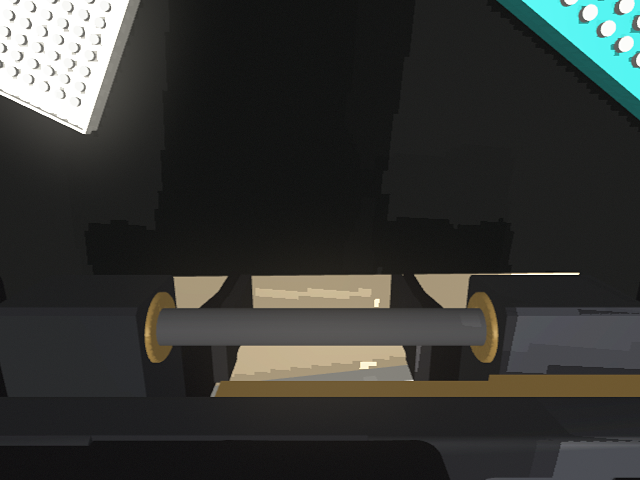

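Request:
{"op": "carry_out", "data": {
  "series": [
    {"wx": 0,"wy": 0,"wz": 0,"dx": 0.006,"dy": 0.004,"dz": 0,"gripper": 70},
    {"wx": 0,"wy": 0,"wz": 0,"dx": 0,"dy": 0.001,"dz": -0.01,"gripper": 70},
    {"wx": 0,"wy": 0,"wz": 0,"dx": 0,"dy": 0,"dz": -0.01,"gripper": 70},
    {"wx": 0,"wy": 0,"wz": 0,"dx": 0,"dy": 0,"dz": -0.008,"gripper": 70},
    {"wx": 0,"wy": 0,"wz": 0,"dx": 0,"dy": 0,"dz": -0.008,"gripper": 70},
    {"wx": 0,"wy": 0,"wz": 0,"dx": 0,"dy": 0,"dz": -0.008,"gripper": 70},
    {"wx": 0,"wy": 0,"wz": 0,"dx": 0,"dy": 0,"dz": -0.008,"gripper": 70},
    {"wx": 0,"wy": 0,"wz": 0,"dx": 0,"dy": 0,"dz": -0.004,"gripper": 70}
  ]
}}

```text
t: 4.4
position: [560.1, -40.5, 16.8]
eef_rot: [-0.484, 0.486, 0.517, -0.512]
ft_force: [-0.5, -0.2, -0.2]
finger_gap: 0.702
```

```bash
python3 -c "
from h import *
st()
im=ctrl.read_camera('scene')[:,:,::-1]
cv2.imwrite('pics/s2.png',cv2.resize(im[180:360,150:430],None,fx=2.8,fy=2.8,interpolation=cv2.INTER_CUBIC))"
```

```text
t 4.40 n -100.2 e 6.9 z 16.8 (tip 2.8 face -90.7) yawerr 0.37 tilt n 0.42 e 0.13 deg F n -0.5 e -0.1 z -0.2 gap 0.70
```

View pics/s2.png

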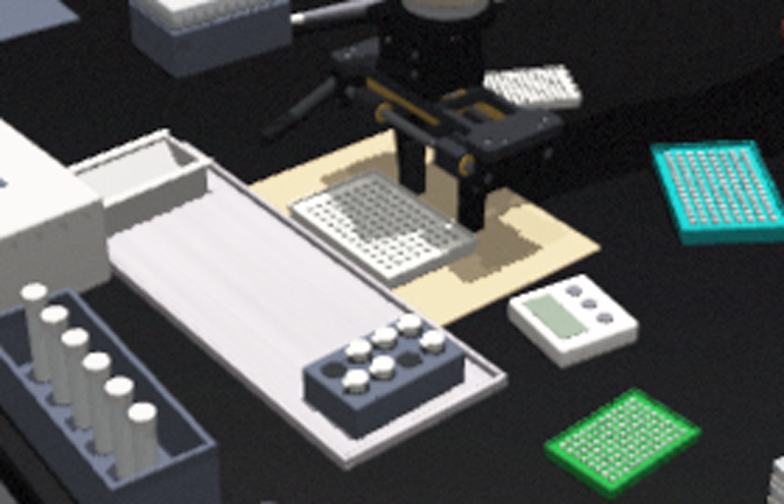

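Request:
{"op": "carry_out", "data": {
  "series": [
    {"wx": 0,"wy": 0,"wz": 0,"dx": 0,"dy": 0,"dz": -0.0015,"gripper": 70},
    {"wx": 0,"wy": 0,"wz": 0,"dx": 0,"dy": 0,"dz": -0.0015,"gripper": 70},
    {"wx": 0,"wy": 0,"wz": 0,"dx": 0,"dy": 0,"dz": -0.0015,"gripper": 70},
    {"wx": 0,"wy": 0,"wz": 0,"dx": 0,"dy": 0,"dz": -0.0015,"gripper": 70},
    {"wx": 0,"wy": 0,"wz": 0,"dx": 0,"dy": 0,"dz": -0.0015,"gripper": 70},
    {"wx": 0,"wy": 0,"wz": 0,"dx": 0,"dy": 0,"dz": -0.0015,"gripper": 70},
    {"wx": 0,"wy": 0,"wz": 0,"dx": 0,"dy": 0,"dz": -0.0015,"gripper": 70},
    {"wx": 0,"wy": 0,"wz": 0,"dx": 0,"dy": 0,"dz": -0.0015,"gripper": 70}
  ]
}}

```text
t: 5.45
position: [563.8, -40.5, 15.5]
eef_rot: [0.489, -0.482, -0.513, 0.516]
ft_force: [-6.8, -0.5, 6.9]
finger_gap: 0.7
```

```bash
python3 -c "
from h import *
st()
im=ctrl.read_camera('scene')[:,:,::-1]
cv2.imwrite('pics/s3.png',cv2.resize(im[180:360,150:430],None,fx=2.8,fy=2.8,interpolation=cv2.INTER_CUBIC))"
```

```text
t 5.45 n -96.6 e 6.7 z 15.5 (tip 1.5 face -87.1) yawerr 0.40 tilt n -0.55 e 0.27 deg F n -6.9 e -0.1 z 6.9 gap 0.70
```

View pics/s3.png

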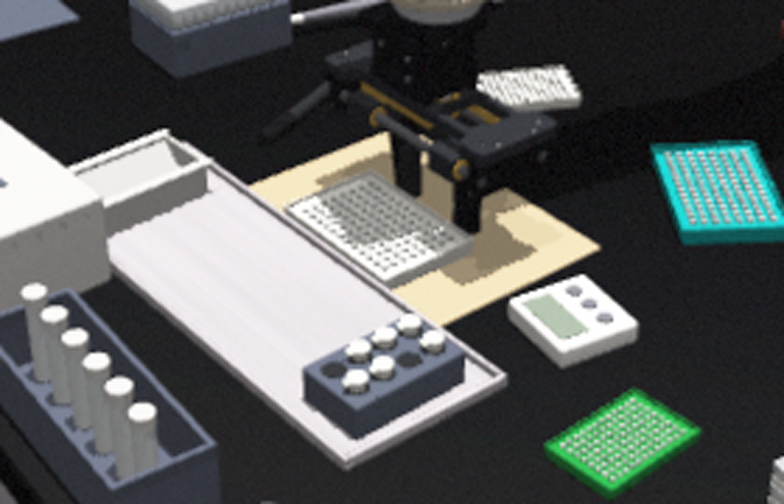

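Request:
{"op": "carry_out", "data": {
  "series": [
    {"wx": 0,"wy": 0,"wz": 0,"dx": 0,"dy": -0.002,"dz": 0.001,"gripper": 70},
    {"wx": 0,"wy": 0,"wz": 0,"dx": 0,"dy": -0.001,"dz": 0.001,"gripper": 70},
    {"wx": 0.5,"wy": 0,"wz": 0,"dx": 0,"dy": 0,"dz": 0,"gripper": 70},
    {"wx": 0,"wy": 0,"wz": 0,"dx": 0,"dy": 0,"dz": -0.0015,"gripper": 70},
    {"wx": 0,"wy": 0,"wz": 0,"dx": 0,"dy": 0,"dz": -0.0015,"gripper": 70},
    {"wx": 0,"wy": 0,"wz": 0,"dx": 0,"dy": 0,"dz": -0.0015,"gripper": 70},
    {"wx": 0,"wy": 0,"wz": 0,"dx": 0,"dy": 0,"dz": -0.002,"gripper": 70},
    {"wx": 0,"wy": 0,"wz": 0,"dx": 0,"dy": 0,"dz": -0.002,"gripper": 70}
  ]
}}

```text
t: 6.5
position: [564.1, -40.5, 17.5]
eef_rot: [0.495, -0.476, -0.507, 0.521]
ft_force: [-9.2, -0.3, 7.6]
finger_gap: 0.7
```

```bash
python3 -c "
from h import *
st()
im=ctrl.read_camera('scene')[:,:,::-1]
cv2.imwrite('pics/s4.png',cv2.resize(im[230:300,240:340],None,fx=8,fy=8,interpolation=cv2.INTER_CUBIC))"
```

```text
t 6.50 n -96.2 e 6.7 z 17.5 (tip 3.5 face -86.7) yawerr 0.40 tilt n -1.87 e 0.38 deg F n -9.2 e 0.3 z 7.6 gap 0.70
```

View pics/s4.png

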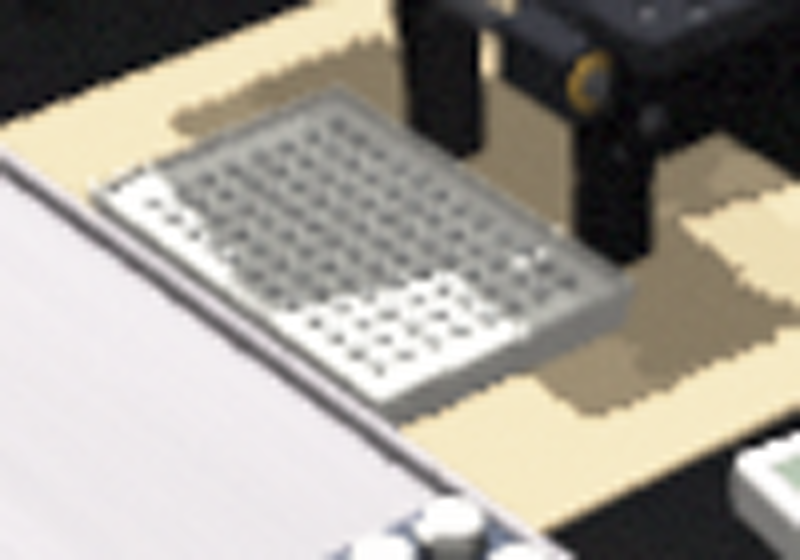

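Run:
```python
import numpy as np
xr=0
for d in range(0,96,5):
    t=np.radians(max(d,.01)); c,s=np.cos(t),np.sin(t)
    z0=max(14.4*c-1.4*s,6*c,0)
    if z0>=9:
        v=min((z0-9)/c,6); x0=xr+v*s
    else:
        x0=xr+(9-z0)/s*c
    P=lambda u,v:(x0-u*c-v*s,z0+u*s-v*c)
    F=P(85.5,6);W=P(84.1,14.4);T=P(85.5,0)
    print(d,"F",np.round(F,1),"W",np.round(W,1),"face",round(min(F[0],W[0]),1))
```

```text
0 F [-85.5   8.4] W [-84.1   0. ] face -85.5
5 F [-85.2  15.7] W [-84.6   7.2] face -85.2
10 F [-84.4  22.9] W [-84.5  14.4] face -84.5
15 F [-82.9  29.9] W [-83.7  21.4] face -83.7
20 F [-80.9  36.7] W [-82.5  28.3] face -82.5
25 F [-78.4  43.2] W [-80.7  35. ] face -80.7
30 F [-75.4  49.3] W [-78.4  41.3] face -78.4
35 F [-72.1  55.1] W [-75.8  47.4] face -75.8
40 F [-68.4  60.5] W [-72.7  53.2] face -72.7
45 F [-64.5  65.4] W [-69.5  58.5] face -69.5
50 F [-58.9  69.8] W [-64.4  63.4] face -64.4
55 F [-52.6  73.7] W [-58.7  67.7] face -58.7
60 F [-46.2  77. ] W [-52.8  71.6] face -52.8
65 F [-39.6  79.8] W [-46.6  75. ] face -46.6
70 F [-32.9  81.9] W [-40.3  77.7] face -40.3
75 F [-26.1  83.4] W [-33.9  79.9] face -33.9
80 F [-19.4  84.3] W [-27.4  81.4] face -27.4
85 F [-12.7  85.2] W [-20.9  83. ] face -20.9
90 F [-6.  85.5] W [-14.4  84.1] face -14.4
95 F [ 0.7 85.7] W [-7.8 85. ] face -7.8
```

Request:
{"op": "carry_out", "data": {
  "series": [
    {"wx": -0.4,"wy": 0,"wz": 0,"dx": 0,"dy": -0.003,"dz": -0.0015,"gripper": 70},
    {"wx": -0.4,"wy": 0,"wz": 0,"dx": 0,"dy": -0.003,"dz": -0.0015,"gripper": 70},
    {"wx": -0.4,"wy": 0,"wz": 0,"dx": 0,"dy": -0.003,"dz": -0.0015,"gripper": 70},
    {"wx": -0.3,"wy": 0,"wz": 0,"dx": 0,"dy": -0.003,"dz": -0.0015,"gripper": 70},
    {"wx": -0.3,"wy": 0,"wz": 0,"dx": 0,"dy": -0.003,"dz": -0.0015,"gripper": 70},
    {"wx": -0.3,"wy": 0,"wz": 0,"dx": 0,"dy": -0.003,"dz": -0.0015,"gripper": 70},
    {"wx": -0.3,"wy": 0,"wz": 0,"dx": 0,"dy": -0.003,"dz": -0.0015,"gripper": 70},
    {"wx": -0.3,"wy": 0,"wz": 0,"dx": 0,"dy": -0.003,"dz": -0.0015,"gripper": 70}
  ]
}}

```text
t: 7.55
position: [566.5, -40.7, 36.9]
eef_rot: [0.488, -0.482, -0.514, 0.515]
ft_force: [-6.5, -0.5, 1.6]
finger_gap: 0.706
```

```bash
python3 -c "
from h import *
st()
im=ctrl.read_camera('scene')[:,:,::-1]
cv2.imwrite('pics/s5.png',cv2.resize(im[210:300,230:350],None,fx=6.6,fy=6.6,interpolation=cv2.INTER_CUBIC))"
```

```text
t 7.55 n -93.8 e 6.3 z 36.9 (tip 22.9 face -84.3) yawerr 0.35 tilt n -0.39 e 0.39 deg F n -6.5 e -0.0 z 1.6 gap 0.71
```

View pics/s5.png

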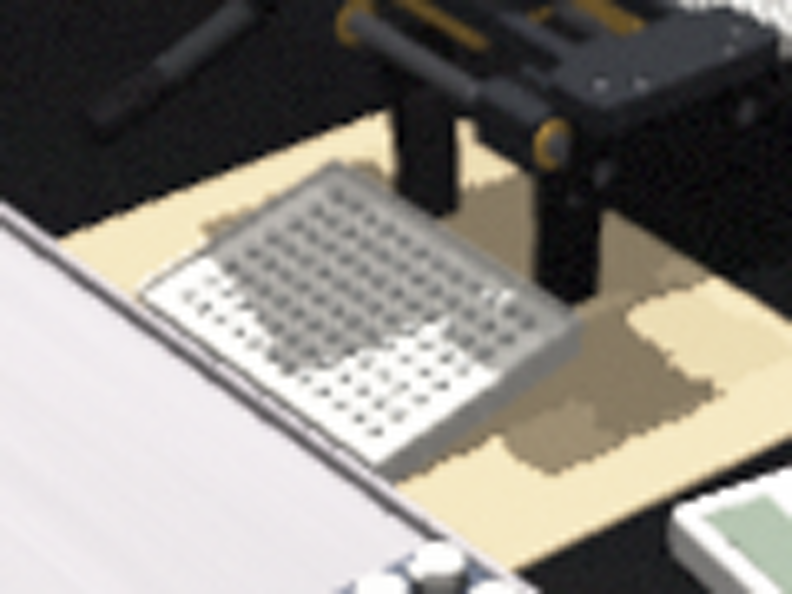

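Request:
{"op": "carry_out", "data": {
  "series": [
    {"wx": -0.3,"wy": 0,"wz": 0,"dx": 0,"dy": -0.005,"dz": -0.0022,"gripper": 70},
    {"wx": -0.3,"wy": 0,"wz": 0,"dx": 0,"dy": -0.005,"dz": -0.0025,"gripper": 70},
    {"wx": -0.3,"wy": 0,"wz": 0,"dx": 0,"dy": -0.005,"dz": -0.0027,"gripper": 70},
    {"wx": -0.2,"wy": 0,"wz": 0,"dx": 0,"dy": -0.0047,"dz": -0.003,"gripper": 70},
    {"wx": -0.2,"wy": 0,"wz": 0,"dx": 0,"dy": -0.0045,"dz": -0.003,"gripper": 70},
    {"wx": -0.2,"wy": 0,"wz": 0,"dx": 0,"dy": -0.0042,"dz": -0.0033,"gripper": 70},
    {"wx": -0.2,"wy": 0,"wz": 0,"dx": 0,"dy": -0.004,"dz": -0.0035,"gripper": 70},
    {"wx": -0.2,"wy": 0,"wz": 0,"dx": 0,"dy": -0.0037,"dz": -0.0035,"gripper": 70}
  ]
}}

```text
t: 8.6
position: [582.8, -39.8, 72.9]
eef_rot: [-0.485, 0.485, 0.519, -0.509]
ft_force: [-7.2, -0.3, 5.1]
finger_gap: 0.696
```

```bash
python3 -c "
from h import *
st()
im=ctrl.read_camera('scene')[:,:,::-1]
cv2.imwrite('pics/s6.png',cv2.resize(im[210:300,230:350],None,fx=6.6,fy=6.6,interpolation=cv2.INTER_CUBIC))"
```

```text
t 8.60 n -77.6 e 6.2 z 72.9 (tip 58.9 face -68.1) yawerr 0.39 tilt n 0.60 e 0.51 deg F n -7.2 e 0.2 z 5.1 gap 0.70
```

View pics/s6.png

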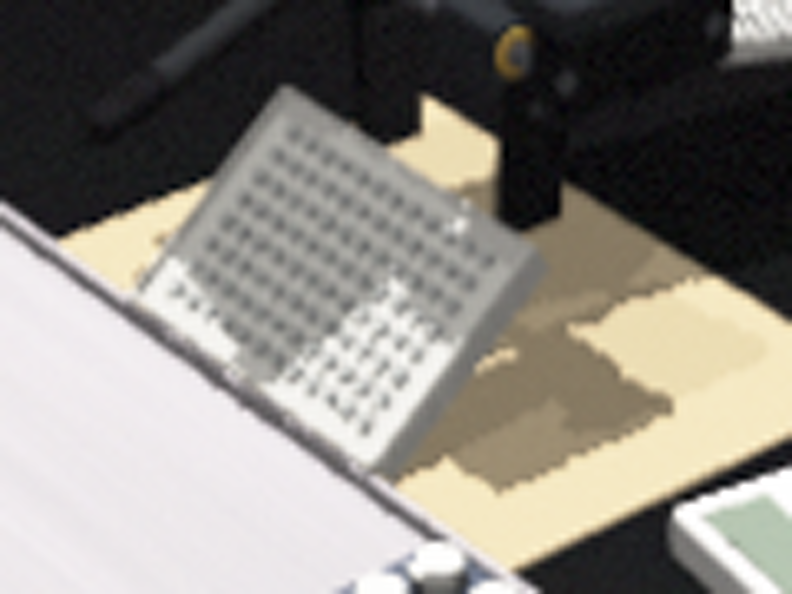

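Request:
{"op": "carry_out", "data": {
  "series": [
    {"wx": -0.1,"wy": 0,"wz": 0,"dx": 0,"dy": -0.0034,"dz": -0.005,"gripper": 70},
    {"wx": -0.1,"wy": 0,"wz": 0,"dx": 0,"dy": -0.0031,"dz": -0.0055,"gripper": 70},
    {"wx": -0.1,"wy": 0,"wz": 0,"dx": 0,"dy": -0.0028,"dz": -0.0055,"gripper": 70},
    {"wx": -0.1,"wy": 0,"wz": 0,"dx": 0,"dy": -0.0024,"dz": -0.0056,"gripper": 70},
    {"wx": -0.1,"wy": 0,"wz": 0,"dx": 0,"dy": -0.002,"dz": -0.0058,"gripper": 70},
    {"wx": -0.1,"wy": 0,"wz": 0,"dx": 0,"dy": -0.0017,"dz": -0.0058,"gripper": 70},
    {"wx": 0,"wy": 0,"wz": 0,"dx": 0,"dy": -0.0013,"dz": -0.0058,"gripper": 70},
    {"wx": 0,"wy": 0,"wz": 0,"dx": 0,"dy": -0.001,"dz": -0.0058,"gripper": 70}
  ]
}}

```text
t: 9.65
position: [621.7, -37.6, 102.0]
eef_rot: [-0.488, 0.483, 0.52, -0.508]
ft_force: [-5.0, 1.4, 11.1]
finger_gap: 0.706
```

```bash
python3 -c "
from h import *
st()
im=ctrl.read_camera('scene')[:,:,::-1]
cv2.imwrite('pics/s7.png',cv2.resize(im[190:300,220:350],None,fx=6,fy=5.4,interpolation=cv2.INTER_CUBIC))"
```

```text
t 9.65 n -38.6 e 5.9 z 102.0 (tip 88.0 face -29.1) yawerr 0.47 tilt n 0.46 e 0.91 deg F n -4.9 e 1.7 z 11.1 gap 0.71
```

View pics/s7.png

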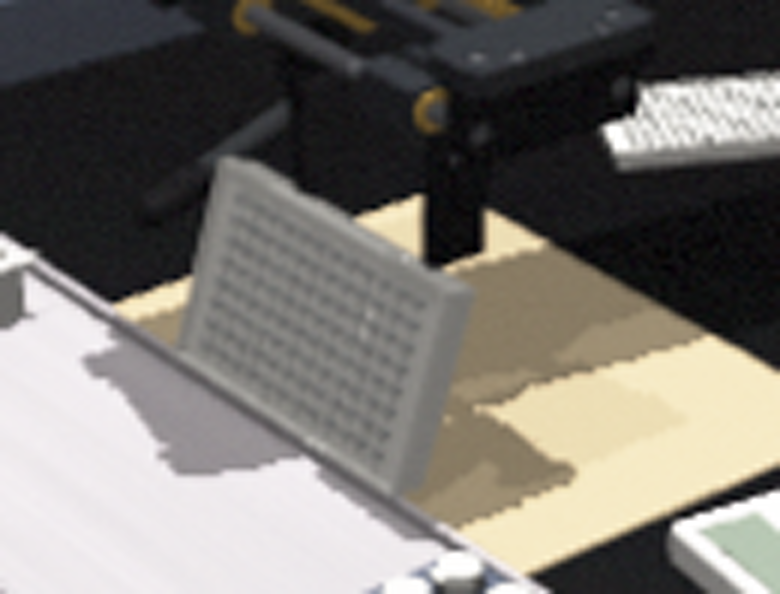

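Request:
{"op": "carry_out", "data": {
  "series": [
    {"wx": 0,"wy": 0,"wz": 0,"dx": 0,"dy": -0.0006,"dz": -0.0058,"gripper": 70},
    {"wx": 0,"wy": 0,"wz": 0,"dx": 0,"dy": -0.0003,"dz": -0.0058,"gripper": 70},
    {"wx": 0,"wy": 0,"wz": 0,"dx": 0,"dy": 0,"dz": -0.0058,"gripper": 70},
    {"wx": 0,"wy": 0,"wz": 0,"dx": 0,"dy": 0,"dz": -0.0058,"gripper": 70},
    {"wx": 0,"wy": 0,"wz": 0,"dx": 0,"dy": 0.0003,"dz": -0.0058,"gripper": 70},
    {"wx": 0,"wy": 0,"wz": 0,"dx": 0,"dy": 0.0005,"dz": -0.0058,"gripper": 70},
    {"wx": 0,"wy": 0,"wz": 0,"dx": 0,"dy": 0.0005,"dz": -0.004,"gripper": 70},
    {"wx": 0,"wy": 0,"wz": 0,"dx": 0,"dy": 0.0005,"dz": -0.003,"gripper": 70}
  ]
}}

```text
t: 10.7
position: [672.0, -34.1, 107.1]
eef_rot: [-0.484, 0.486, 0.524, -0.505]
ft_force: [0.3, 1.3, 2.7]
finger_gap: 0.697
```

```bash
python3 -c "
from h import *
st()
im=ctrl.read_camera('scene')[:,:,::-1]
cv2.imwrite('pics/s8.png',cv2.resize(im[190:300,200:330],None,fx=6,fy=5.4,interpolation=cv2.INTER_CUBIC))"
```

```text
t 10.70 n 11.8 e 6.1 z 107.1 (tip 93.1 face 21.3) yawerr 0.42 tilt n 1.23 e 0.92 deg F n 0.4 e 1.3 z 2.7 gap 0.70
```

View pics/s8.png

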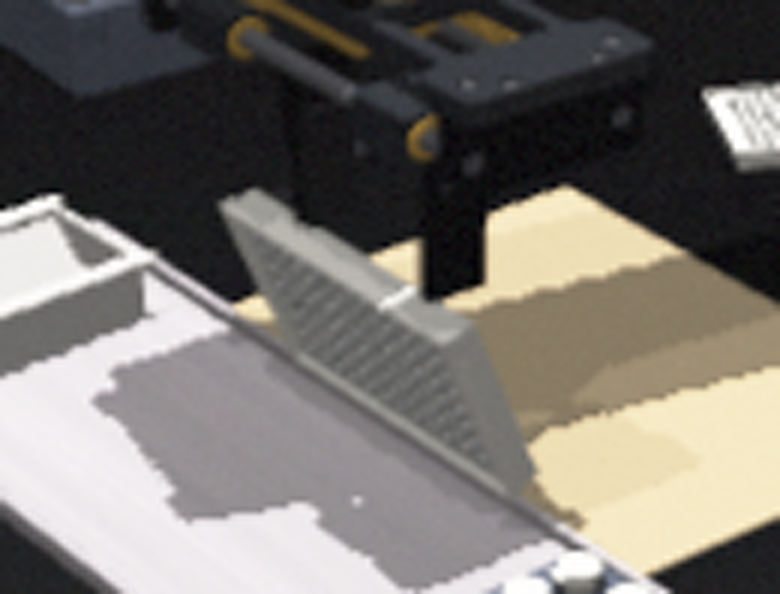

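Request:
{"op": "carry_out", "data": {
  "series": [
    {"wx": 0,"wy": 0,"wz": 0,"dx": 0,"dy": 0.001,"dz": -0.006,"gripper": 70},
    {"wx": 0,"wy": 0,"wz": 0,"dx": 0,"dy": 0.002,"dz": -0.006,"gripper": 70},
    {"wx": 0,"wy": 0,"wz": 0,"dx": 0,"dy": 0.002,"dz": -0.004,"gripper": 70},
    {"wx": 0,"wy": 0,"wz": 0,"dx": 0,"dy": 0,"dz": 0,"gripper": 70},
    {"wx": 0,"wy": 0,"wz": 0,"dx": 0,"dy": 0,"dz": 0,"gripper": 70},
    {"wx": 0,"wy": 0,"wz": 0,"dx": 0,"dy": 0,"dz": 0,"gripper": 70},
    {"wx": 0,"wy": 0,"wz": 0,"dx": 0,"dy": 0,"dz": 0,"gripper": 70},
    {"wx": 0,"wy": 0,"wz": 0,"dx": 0,"dy": 0,"dz": 0,"gripper": 70}
  ]
}}

```text
t: 11.75
position: [689.4, -32.9, 101.9]
eef_rot: [-0.484, 0.486, 0.524, -0.505]
ft_force: [0.4, -0.1, 2.9]
finger_gap: 0.697
```

```bash
python3 -c "
from h import *
st()
im=ctrl.read_camera('scene')[:,:,::-1]
cv2.imwrite('pics/s9.png',cv2.resize(im[200:350,170:370],None,fx=4,fy=4,interpolation=cv2.INTER_CUBIC))"
```

```text
t 11.75 n 29.3 e 6.1 z 101.9 (tip 87.9 face 38.8) yawerr 0.41 tilt n 1.26 e 0.92 deg F n 0.4 e -0.2 z 2.9 gap 0.70
```

View pics/s9.png

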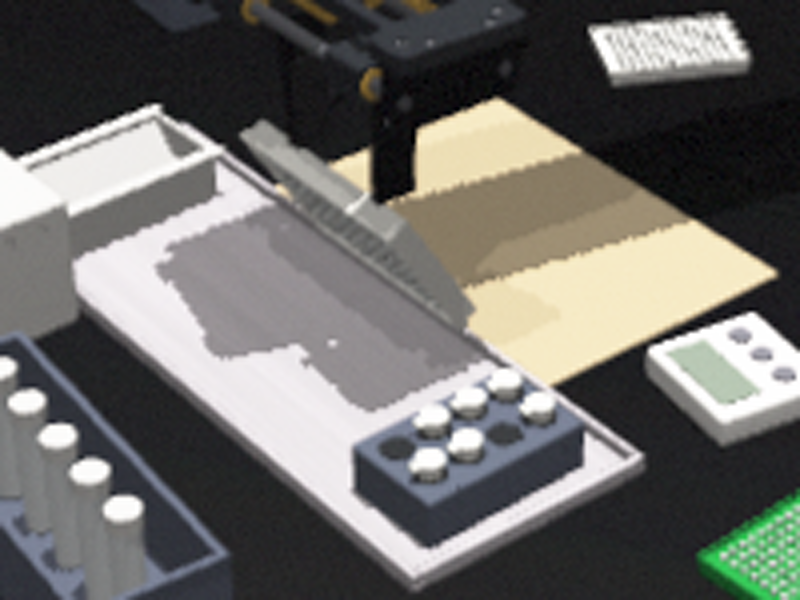

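The plate is past vertical, with the fingertip friction pinning it. I'll lift the tool clear so it falls on over.

Request:
{"op": "carry_out", "data": {
  "series": [
    {"wx": 0,"wy": 0,"wz": 0,"dx": 0,"dy": -0.004,"dz": -0.004,"gripper": 70},
    {"wx": 0,"wy": 0,"wz": 0,"dx": 0,"dy": -0.01,"dz": 0,"gripper": 70},
    {"wx": 0,"wy": 0,"wz": 0,"dx": 0,"dy": -0.02,"dz": 0,"gripper": 70},
    {"wx": 0,"wy": 0,"wz": 0,"dx": 0,"dy": -0.02,"dz": 0,"gripper": 70},
    {"wx": 0,"wy": 0,"wz": 0,"dx": 0,"dy": 0,"dz": 0.03,"gripper": 70},
    {"wx": 0,"wy": 0,"wz": 0,"dx": 0,"dy": 0,"dz": 0.04,"gripper": 70},
    {"wx": 0,"wy": 0,"wz": 0,"dx": 0,"dy": 0,"dz": 0.04,"gripper": 70},
    {"wx": 0,"wy": 0,"wz": 0,"dx": 0,"dy": 0,"dz": 0.02,"gripper": 70}
  ]
}}

```text
t: 12.8
position: [560.7, -42.5, 162.2]
eef_rot: [-0.484, 0.488, 0.524, -0.504]
ft_force: [0.2, 0.7, 0.2]
finger_gap: 0.702
```

```bash
python3 -c "
from h import *
st()
im=ctrl.read_camera('scene')[:,:,::-1]
cv2.imwrite('pics/s10.png',cv2.resize(im[200:350,170:370],None,fx=4,fy=4,interpolation=cv2.INTER_CUBIC))
cv2.imwrite('pics/t10.png',ctrl.read_camera('top')[:,:,::-1])"
```

```text
t 12.80 n -99.8 e 4.9 z 162.2 (tip 148.2 face -90.3) yawerr 0.47 tilt n 1.46 e 0.89 deg F n 0.3 e 0.7 z 0.2 gap 0.70
```

View pics/s10.png

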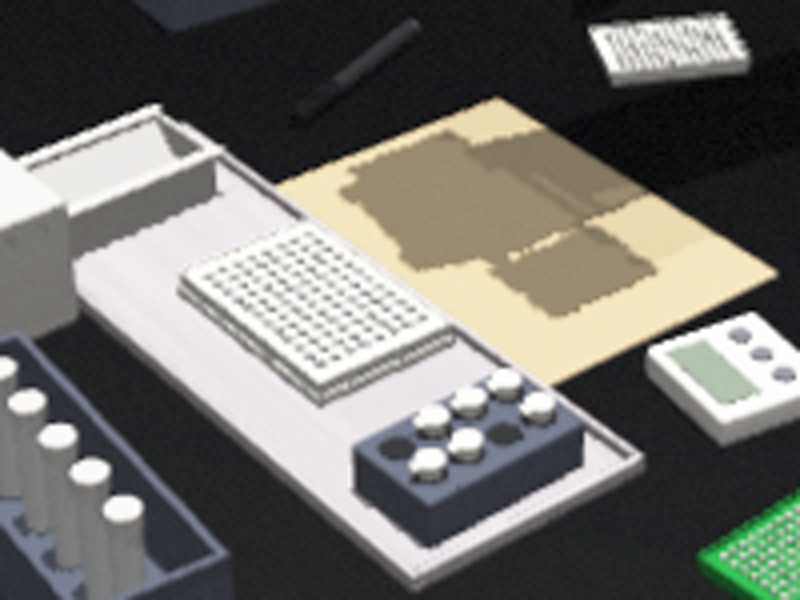

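View pics/t10.png

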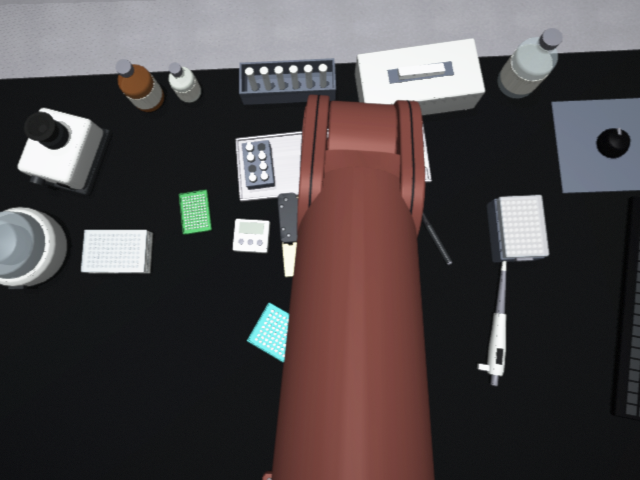

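```bash
cat > proj.py <<'E'
from h import *
def w2p(name,X):
    c=ctrl.get_calibration(name);T=np.array(c["camera_from_world"]); X=np.atleast_2d(X); p=X@T[:3,:3].T+T[:3,3]
    return np.c_[c["cx"]+c["fx"]*p[:,0]/-p[:,2], c["cy"]-c["fy"]*p[:,1]/-p[:,2]]
E
python3 - <<'E'
from proj import *
im=ctrl.read_camera('scene')[:,:,::-1]
x0,y0,x1,y1=205,240,305,310
big=cv2.resize(im[y0:y1,x0:x1],None,fx=8,fy=8,interpolation=cv2.INTER_CUBIC)
cv2.imwrite('pics/s11.png',big)
E
```

```text
(no output)
```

View pics/s11.png

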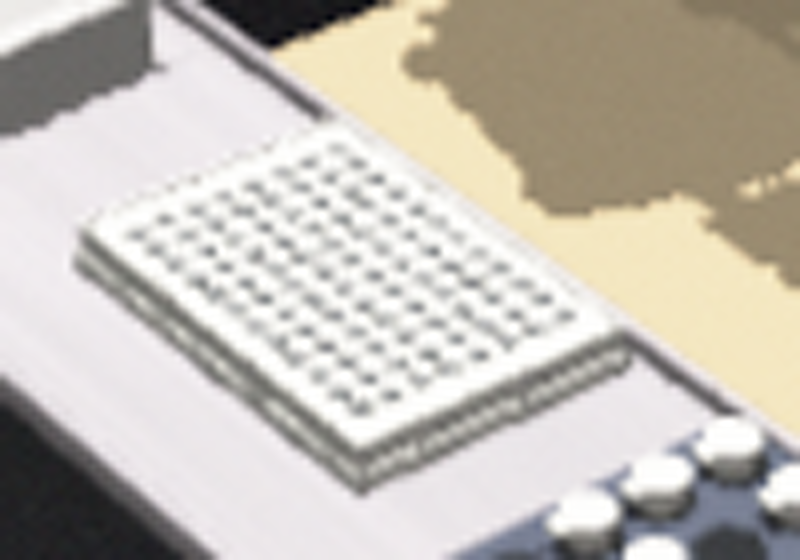

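Run:
```python
from proj import *
f=lambda L:[(205+(x+.5)/8-.5,240+(y+.5)/8-.5) for x,y in L]
top=f([(82,228),(330,120),(630,328),(365,449)])
bot=f([(76,262),(362,490),(632,365)])
rim=f([(330,118),(738,412)])
for nm,L,z in(("top",top,16.4),("bottom",bot,2),("rim inner top edge",rim,9)):
    P=pix2w("scene",L,z); d=P-MID
    print(nm,np.c_[d@N,d@E_].round(1).tolist(), [round(float(np.linalg.norm(P[i]-P[(i+1)%len(P)])),1) for i in range(len(P))])
```

```text
top [[92.6, -60.3], [12.8, -62.9], [9.5, 64.1], [91.0, 64.2]] [79.8, 127.0, 81.5, 124.5]
bottom [[91.6, -66.5], [90.5, 61.3], [6.7, 61.1]] [127.8, 83.8, 153.2]
rim inner top edge [[5.9, -73.4], [4.4, 101.2]] [174.6, 174.6]
```

Request:
{"op": "carry_out", "data": {
  "series": [
    {"wx": 0,"wy": 0,"wz": 0,"dx": 0.05,"dy": -0.02,"dz": 0,"gripper": 70},
    {"wx": 0,"wy": 0,"wz": 0,"dx": 0.06,"dy": 0,"dz": 0,"gripper": 70},
    {"wx": 0,"wy": 0,"wz": 0,"dx": 0.06,"dy": 0,"dz": 0,"gripper": 70},
    {"wx": 0,"wy": 0,"wz": 0,"dx": 0.06,"dy": 0,"dz": 0,"gripper": 70},
    {"wx": 0,"wy": 0,"wz": 0,"dx": 0.06,"dy": 0,"dz": 0,"gripper": 70},
    {"wx": 0,"wy": 0,"wz": 0,"dx": 0.06,"dy": 0,"dz": 0,"gripper": 70},
    {"wx": 0,"wy": 0,"wz": 0,"dx": 0.04,"dy": 0,"dz": 0,"gripper": 70},
    {"wx": 0,"wy": 0,"wz": 0,"dx": 0,"dy": 0,"dz": 0,"gripper": 70}
  ]
}}

```text
t: 13.95
position: [547.6, 363.0, 195.3]
eef_rot: [-0.483, 0.49, 0.527, -0.499]
ft_force: [0.2, -0.8, 0.3]
finger_gap: 0.703
```

```bash
python3 -c "
from h import *
st()
im=ctrl.read_camera('top')[:,:,::-1]
cv2.imwrite('pics/t12.png',cv2.resize(im[105:285,225:445],None,fx=3.6,fy=3.3,interpolation=cv2.INTER_CUBIC))"
```

```text
t 13.95 n -86.5 e 410.4 z 195.3 (tip 181.3 face -77.0) yawerr 0.60 tilt n 2.06 e 1.13 deg F n 0.2 e -0.9 z 0.3 gap 0.70
```

View pics/t12.png

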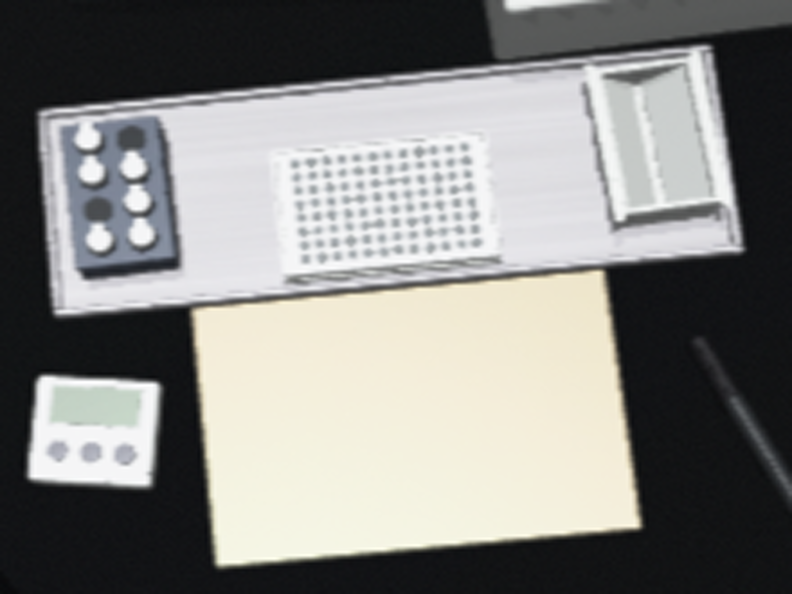

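Run:
```python
from proj import *
f=lambda L:[(225+(x+.5)/3.6-.5,105+(y+.5)/3.3-.5) for x,y in L]
for z,L in ((16.4,[(273,150),(484,133),(499,258),(286,276)]),(8,[(288,282),(500,264)])):
    d=pix2w("top",f(L),z)-MID; print(np.c_[d@N,d@E_].round(1).tolist())
for n in("top","scene"): print(ctrl.recognise(n,"plate"))
```

```text
[[91.9, 63.0], [89.9, -60.3], [7.4, -59.7], [8.5, 63.0]]
[[6.9, 62.4], [5.8, -60.8]]
[{'point': [627.7, 246.5, 6.0], 'conf': 0.76}, {'point': [705.7, -34.4, 17.0], 'conf': 0.67}, {'point': [382.1, -155.3, 5.0], 'conf': 0.59}, {'point': [364.7, 65.1, 9.5], 'conf': 0.58}, {'point': [559.2, -239.6, 6.5], 'conf': 0.25}]
[{'point': [365.5, 72.7, 9.8], 'conf': 0.92}, {'point': [386.8, -153.3, 7.3], 'conf': 0.67}, {'point': [713.6, -28.5, 19.2], 'conf': 0.66}, {'point': [627.9, 253.4, 7.1], 'conf': 0.63}]
```

Run:
```python
from proj import *
ft=lambda L:[(225+(x+.5)/3.6-.5,105+(y+.5)/3.3-.5) for x,y in L]
fs=lambda L:[(205+(x+.5)/8-.5,240+(y+.5)/8-.5) for x,y in L]
A=ft([(273,150),(484,133),(499,258),(286,276)])
B=fs([(365,449),(82,228),(330,120),(630,328)])
def P(n):
    c=ctrl.get_calibration(n);T=np.array(c["camera_from_world"]);return np.array([[c["fx"],0,c["cx"]],[0,c["fy"],c["cy"]],[0,0,1]])@(np.diag([1,-1,-1])@T[:3])
X=cv2.triangulatePoints(P("top"),P("scene"),np.array(A).T,np.array(B).T);X=(X[:3]/X[3]).T
print(X.round(1)); d=X-MID; print((d@N).round(1),(d@E_).round(1))
```

```text
[[ 747.5   28.5   16.3]
 [ 755.7  -96.1   15.1]
 [ 675.4 -102.6   15.1]
 [ 665.2   22.6   15.5]]
[91.2 91.3 10.8  8.8] [ 63.6 -61.3 -62.5  63.1]
```

All four top corners triangulate to z = 15.1–16.3 mm, against 16.4 expected if flat on the floor. An edge resting on the rim would read about 23. No further push is needed, so I'm handing in.

```bash
python3 -c "
from h import *
st(); print(ctrl.finish_job())"
```

```text
t 14.10 n -85.1 e 404.4 z 195.5 (tip 181.5 face -75.6) yawerr 0.99 tilt n 2.10 e 1.00 deg F n -0.0 e -1.4 z 0.3 gap 0.70
the job is handed in; nothing more can be done
None
```

I handed the job in at about 14.1 s, with the plate wells-up and lying flat on the tray floor, just inside the near rim. `ctrl.finish_job()` gives no verdict, so this rests on my own checks.

**What I did:** I pushed the plate with two open fingertips squarely against the rim. Friction then tipped it up on its long edge and carried it past vertical. There the fingertips were holding it back, so I lifted them clear and it fell over the rim by itself. It was never gripped, and it needed no further push.

**Last checks:**
- **Flatness:** the top corners triangulate to z = 15.1–16.3 mm, against 16.4 expected. An edge resting on the rim would read about 23 mm.
- **Clearance:** the plate sits about 2–3 mm inside the near rim's inner face. That is close to the 2 mm calibration error, but the heights back it up. The two cameras disagreed by up to about 5 mm on one near corner.
- **Bystanders:** the rack, reservoir, timer and pen look unmoved in the final top picture. I did not re-measure the other things after the flip, but the arm went nowhere near them at low height.
- **Robot:** the arm ended well away with the fingertips about 180 mm up. The highest force I read at the end of any call was about 12 N.

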